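Tip the archive box out of a packed bench rack and stand it on the balance

ROBOT

A 7-joint arm with a two-finger parallel gripper is mounted at the origin on the work surface. World frame = base frame: x ahead of the robot, y to its left, z up, the work surface at z = 0. Lengths are in m, angles in rad, forces in N, time in s.
With the tool pointing down it reaches from about 0.425 to 0.925 m from the base axis. Payload 6.8 kg.
Tool frame: the origin (TCP) lies on the centre line of the jaws, within the pads' length; the fingertips stand 11 mm ahead of it and the grasp point (between the pads) lies 8 mm behind it; z points along the fingers, y is the direction in which the jaws open and shut (so a half turn about z gives the same grasp; the last joint's range is limited). The gripper opens to 85 mm and grips with 20 to 120 N. Pads are 22 mm wide; open, the fingers measure 114 mm over their backs; the gripper's body (76 mm by 85 mm) begins 54 mm behind the grasp point. The pads swing forward as they close: fully open they stand 13 mm farther back than shut.
Start: joints at [1.239, 0.477, 0.022, 1.555, -0.011, 1.109, -0.083], TCP at [0.15, -0.658, 0.242] pointing down, gripper open.
Joint ranges: [-2.96, 2.96], [-0.34, 2.1], [-1.41, 1.46], [0.24, 2.44], [-1.37, 4.51], [0.17, 1.92], [-2.96, 2.96]. Speed limits (rad/s): [2.39, 2.39, 3.14, 3.14, 3.14, 3.14, 3.14].

INTERFACE

Orientations are given as a rotation vector (axis times angle).
In Python, from bench import r gives the robot as it stands.
- The arm moves only by the tool send_rows, never from a script. Its argument "deltas" is a list of rows, each a list of 7 numbers: the opening, from 0 (shut) to 1 (fully open), then the shift along the tool's x, y, z as a fraction of full scale, then the turn, a rotation vector about the tool's x, y, z as a fraction of full scale. In form: [[hand, x, y, z, ax, ay, az], ...]. A call has 1 to 20 rows; each row is the pose to reach, as a shift and turn from the pose commanded when the call began, along the tool's axes at that moment, turning the shorter way round; what a row does not reach only later rows make up. Full scale, the value 1, is 150 mm for a shift and 180 degrees for a turn. A row lasts 1/12 s, in which the tool goes at most 41.7 mm and 7.16 degrees, less where a joint would pass 70% of its speed; a pose out of reach is approached as far as the arm can. A call with a number of a shift or a turn outside -1 to 1 is refused whole. A call with a gripper value outside its range is refused whole. The fingers move at their own pace and stop on an object; "squeeze" is the grip in N (left out, the last holds). Time passes only in rows, so rows that repeat a pose let the fingers close. It gives the time, the measured TCP pose, the force and the opening at its end, in the units of the state.
- r.get_obs(): the state, without advancing time (a new reading comes with each control period).
- r.grab_frame(name): name is "side" or "top" or "wrist"; returns a dict with "pixels" (384x512x3 uint8, red, green, blue), "camera_matrix" (3x3 intrinsics, pixels), "rvec" (rotation vector, rad) and "tvec" (3), from world to camera coordinates, as OpenCV has them. Camera axes: x right, y down, z forward; pixel columns grow to the right and rows downward; lengths in m; the calibration is good to about 2 mm. A picture is of the moment at which its call begins. There is no depth.
- r.hand_in(): hands the job in, once; it reports no verdict.
The state is a dict: "clock": time; "joints": joint angles; "qvel": joint speeds; "tau": joint torques, N m; "tcp_pos": TCP position; "orientation": TCP orientation; "contact_force": force on the tool from outside, world axes, zero at the start; "moment": the same for the moment, N m; "grip_width": finger opening in m.
Only numpy, scipy, OpenCV 4.12 (cv2) and the standard library are available. Lean on these libraries where they do the work, as an engineer would, in place of code of your own. Each camera call takes 0.05 s, during which the arm holds its last target. There are 200 camera calls.

TASK

Five white archive boxes stand tightly packed in the bench rack under the service duct. Tip the one whose grip lip is unbroken (the others have a gap in the middle of theirs) forward out of the row until it leans on the rack's front rail, then draw it out and stand it upright, gently, in the middle of the balance's pan, and let go. Leave the other boxes standing in the row and do not disturb the bottle, the beaker or the jar.

Things in the scene. Friction and masses are not known exactly. Their poses are not given: they have to be found in the camera images.
- target_box: Box to fetch: rigid off-white archive box, 55 mm deep (its x), 46 mm wide (its y), 150 mm tall (its z), 0.3 to 0.55 kg, loose, in one of the three inner places of the row, 1.5 mm from its neighbours. Origin: centre of its underside; x to the back of the rack, z up its height. Mass centre 77 mm up. Tipped forward past about 21 degrees it falls on by itself and leans on the front rail at 25 to 31; let go earlier it falls back.
- lip (a point): Midpoint of the top face of target_box's grip lip, which runs along the front (-x) edge of the box's top: dark plastic, unbroken, as wide as the box (46 mm), 10 mm thick in x, 15 mm high. Lies at x = -22.5, z = 165 mm in the box's frame, axes as the box's. The only lip without a gap.
- rack: White bench rack on a plinth, fixed, 260 mm long (its y), five boxes side by side at 47.5 mm pitch. Origin: on the table, mid-row, in the plane of the inner face of the front kerb; x to the back, z up. Floor at z = 80 mm; box fronts 2 to 3 mm behind the kerb. Kerb 6 mm high and thick: a tipped box pivots over it. Back stop at x = 60 mm, to z = 130. End cheeks to z = 180.
- rail_mid (a point): Middle of the axis of the rack's front rail, a fixed 10 mm round bar along the rack's y, at x = -29, z = 136 mm in the rack's frame. A tipped box comes to lean on it; its foot stays on the floor behind the kerb, slid back a few mm. Axes as the rack's.
- duct_edge (a point): Middle of the lower front edge of the service duct that runs above the whole row: rack x = 37, z = 282 mm; the duct goes 40 mm back and 88 mm up from it. Box tops (z = 230) and lips (to z = 245) lie under and just before it: no room for a vertical gripper behind a lip, so come from the front with the tool tilted. Axes as the rack's.
- balance: Black laboratory balance, fixed, 200 mm wide (y), with a square steel pan; low console with display on its robot side (-x), 145 mm from the pan's centre at most. Origin: on the table below the pan's centre, z up, x to the back.
- pan_center (a point): Centre of the top face of the balance's pan, a flat steel plate 170 x 170 mm, rigid, 65 mm above the table; axes as the balance's.
- box_end1: One of the other four archive boxes, off-white plastic, same size as target_box (55 mm deep (its x), 46 mm wide (its y), 150 mm tall (its z), 0.4 kg), its dark 15 mm high grip lip at the front top edge is broken by a 26 mm gap in the middle. Stands upright in the row and must stay there. Origin: centre of its underside; x points to the back of the rack, z up.
- box_in1: One of the other four archive boxes, off-white plastic, same size as target_box (55 mm deep (its x), 46 mm wide (its y), 150 mm tall (its z), 0.4 kg), its dark 15 mm high grip lip at the front top edge is broken by a 26 mm gap in the middle. Stands upright in the row and must stay there. Origin: centre of its underside; x points to the back of the rack, z up.
- box_in2: One of the other four archive boxes, off-white plastic, same size as target_box (55 mm deep (its x), 46 mm wide (its y), 150 mm tall (its z), 0.4 kg), its dark 15 mm high grip lip at the front top edge is broken by a 26 mm gap in the middle. Stands upright in the row and must stay there. Origin: centre of its underside; x points to the back of the rack, z up.
- box_end2: One of the other four archive boxes, off-white plastic, same size as target_box (55 mm deep (its x), 46 mm wide (its y), 150 mm tall (its z), 0.4 kg), its dark 15 mm high grip lip at the front top edge is broken by a 26 mm gap in the middle. Stands upright in the row and must stay there. Origin: centre of its underside; x points to the back of the rack, z up.
- reagent_bottle: Bystander: upright bottle with a blue cap, 64 mm diameter, 150 mm tall. Origin: centre of its underside.
- beaker: Bystander: upright glass beaker, 80 mm diameter, 95 mm tall. Origin: centre of its underside.
- powder_jar: Bystander: upright jar, 72 mm diameter, 80 mm tall. Origin: centre of its underside.

How it is judged:
By the outcome, as a careful person would: the job done as asked, in the order asked, and still so for the second after the job is handed in, with the robot touching nothing.
It also fails if it takes over 58 s, if anything falls off the work surface, if the arm or the gripper's body presses on something with over 40 N, if the wrist force passes 120 N, or if a joint passes its speed limit or range.

## Working session

There is one attempt and no reset: what is moved stays moved. The work goes in short steps, Python scripts to look and compute and a tool call to move; the robot and the scene stay as the last step left them, time stands still between calls to the robot, and variables do not carry over. Pictures are saved under pics/ and viewed, about 8 in all and at most 12, crops included, and the job is handed in when it is done.

Besides the shell and the picture viewer there is one more tool, called after "Request:" in YAML: its name, and indented under it one key for each argument. send_rows: Moves the arm, as the interface text tells. Shift numbers are shares of 150 mm and turn numbers shares of 180 degrees, none past 1 either way. Its arguments: {"type":"object","properties":{"deltas":{"type":"array","items":{"type":"array","items":{"type":"number"}}},"squeeze":{"type":"number"}},"required":["deltas"]}

```bash
mkdir -p pics; ls
cat > h.py <<'E'
import numpy as np, cv2
from bench import r
from scipy.spatial.transform import Rotation as R
def cam(n):
    f=r.grab_frame(n); return f
def ray(f,u,v):
    Rm=cv2.Rodrigues(np.array(f["rvec"],float))[0]; t=np.array(f["tvec"],float).ravel()
    d=Rm.T@np.linalg.inv(np.array(f["camera_matrix"]))@np.array([u,v,1.]); c=-Rm.T@t
    return c,d/np.linalg.norm(d)
def onz(f,u,v,z):
    c,d=ray(f,u,v); return c+d*(z-c[2])/d[2]
def proj(f,P):
    return cv2.projectPoints(np.array(P,float).reshape(-1,3),np.array(f["rvec"],float),np.array(f["tvec"],float),np.array(f["camera_matrix"],float),None)[0].reshape(-1,2)
def tri(f1,p1,f2,p2):
    A=[];b=[]
    for f,p in((f1,p1),(f2,p2)):
        c,d=ray(f,*p); M=np.eye(3)-np.outer(d,d);A.append(M);b.append(M@c)
    return np.linalg.lstsq(np.vstack(A),np.hstack(b),rcond=None)[0]
E
python3 - <<'E'
from h import *
import pickle
F={n:cam(n) for n in("side","top","wrist")}
pickle.dump(F,open("f0.pkl","wb"))
for n in("side","top"):
    cv2.imwrite(f"pics/{n}0.png",cv2.resize(F[n]["pixels"][:,:,::-1],(800,600),interpolation=cv2.INTER_CUBIC))
    c,d=ray(F[n],256,192);print(n,c.round(3),d.round(3))
print(r.get_obs())
E
```

```text
pics
side [-0.248  0.909  1.181] [ 0.52  -0.563 -0.643]
top [0.334 0.072 1.437] [ 0.185 -0.027 -0.982]
{'clock': 0.15, 'joints': array([ 1.238946  ,  0.47764721,  0.02234417,  1.5561837 , -0.01151268,
        1.10929426, -0.08310053]), 'qvel': array([ 8.84800740e-05, -2.19701014e-03, -2.50809915e-04, -2.10368548e-03,
        5.47600034e-04, -1.12155189e-03,  2.02697754e-03]), 'tau': array([ 2.41409070e-03, -5.96924222e+01,  1.61009464e+00, -2.81491184e+01,
        1.26763809e-02,  6.59748723e-03,  3.06269101e-05]), 'tcp_pos': array([ 0.14968214, -0.65776006,  0.24154135]), 'orientation': array([-3.12057558e+00, -3.50601224e-01,  3.80548942e-04]), 'contact_force': array([0.7980812 , 0.27933581, 0.50345319]), 'moment': array([-0.0278163 , -0.04581421,  0.000872  ]), 'grip_width': 0.08569683417692406}
```

View pics/side0.png

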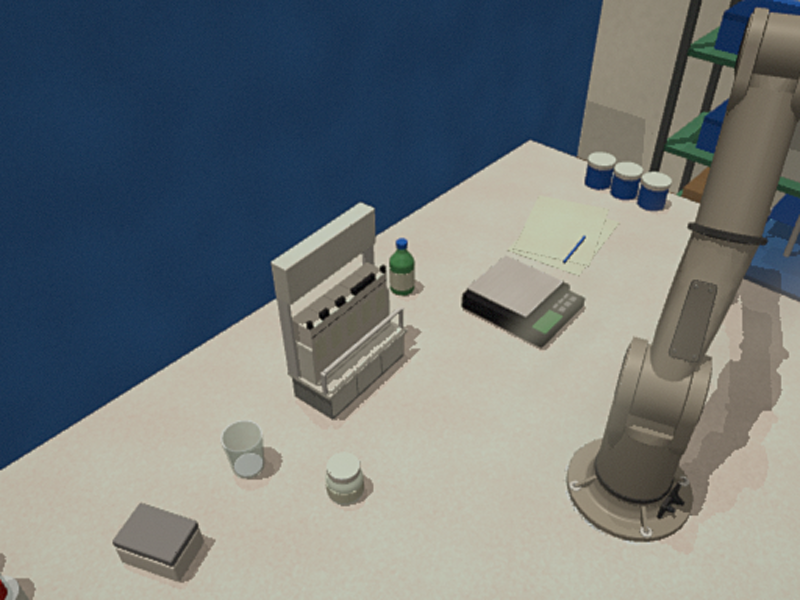

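View pics/top0.png

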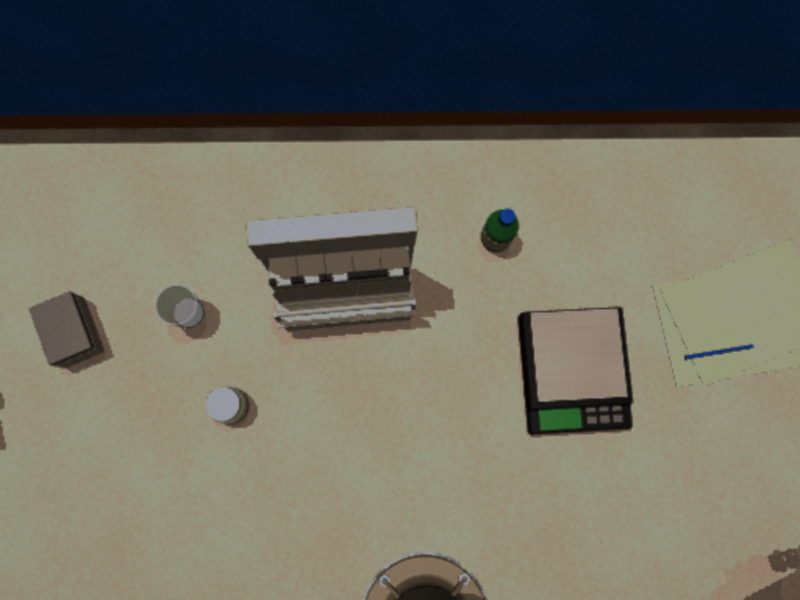

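The side view shows the rack with the lips at about (310-385, 270-325) and the balance at about (525, 300). In the top view the long, unbroken lip is at about (368, 275), so the target is the 4th box from the left. The pan is at about (578, 356), the bottle at (500, 228), the beaker at (182, 308) and the jar at (228, 405).

Run:
```python
from h import *
import pickle
F=pickle.load(open("f0.pkl","rb"))
a=F["top"]["pixels"][125:215,150:280,::-1]; b=F["side"]["pixels"][125:270,170:270,::-1]
a=cv2.resize(a,(780,540),interpolation=cv2.INTER_CUBIC)
cv2.imwrite("pics/a.png",a); cv2.imwrite("pics/b.png",cv2.resize(b,(400,580),interpolation=cv2.INTER_CUBIC))
# pan
f=F["top"]; p=f["pixels"].astype(int)
m=((p[:,:,0]>p[:,:,2]+0)&(p.sum(2)>300)).astype(np.uint8); m[:, :333]=0;m[:,404:]=0;m[:196]=0;m[262:]=0
n,l,s,c=cv2.connectedComponentsWithStats(m)
i=1+np.argmax([s[k,4] if abs(c[k][0]-370)<15 and abs(c[k][1]-228)<15 else 0 for k in range(1,n)])
rect=cv2.minAreaRect(np.argwhere(l==i)[:,::-1].astype(np.float32)); print(s[i],rect)
q=cv2.boxPoints(rect); W=np.array([onz(f,*x,0.065) for x in q]);print(W.round(4),W.mean(0).round(4),np.linalg.norm(np.diff(W,axis=0),axis=1))
```

```text
[ 340  198   61   59 3180] ((369.9435729980469, 226.5972900390625), (56.701866149902344, 57.69991683959961), 86.42366790771484)
[[ 0.565  -0.2149  0.065 ]
 [ 0.5735 -0.3896  0.065 ]
 [ 0.4041 -0.3877  0.065 ]
 [ 0.3963 -0.2168  0.065 ]] [ 0.4847 -0.3022  0.065 ] [0.1749015  0.16945817 0.17106191]
```

View pics/a.png

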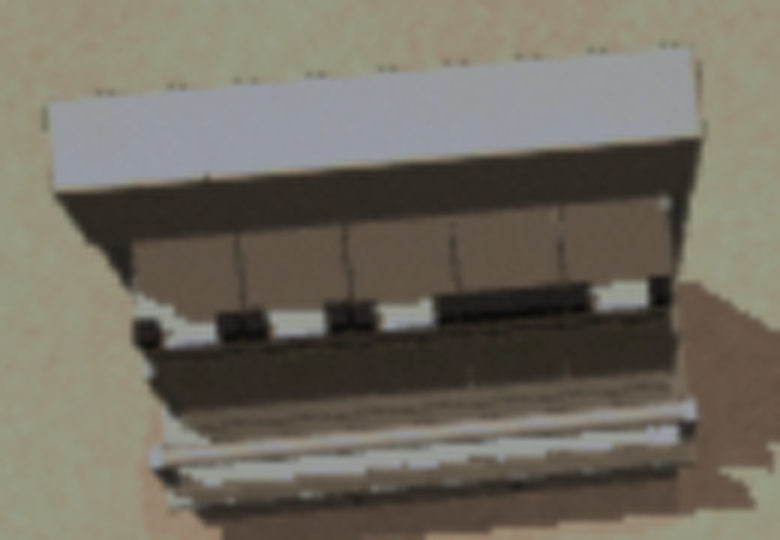

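View pics/b.png

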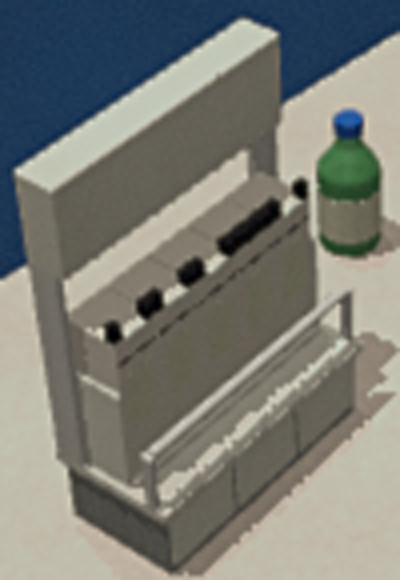

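Both crops agree. The unbroken lip is the long dark bar, at crop (436-590, 290-318) in the top view, and includes 10 mm of each neighbour's lip. The rail runs from (155, 460) to (690, 410), and the duct's top front edge from (55, 190) to (700, 138).

Run:
```python
from h import *
import pickle
F=pickle.load(open("f0.pkl","rb")); f=F["top"]
U=lambda x,y:(150+(x+.5)/6-.5,125+(y+.5)/6-.5)
for n,p,z in [("railL",(155,460),.136),("railR",(690,410),.136),("ductL",(55,190),.37),("ductR",(700,138),.37),("lipL",(436,309),.245),("lipR",(590,297),.245),("dark0",(133,333),.245),("dark1",(670,290),.245)]:
    print(n,onz(f,*U(*p),z).round(4))
g=F["side"]; V=lambda x,y:(170+(x+.5)/4-.5,125+(y+.5)/4-.5)
print(tri(f,U(155,460),g,V(148,458)).round(4))
for n,u,z in (("bottle",(500,228),.0),("beaker",(182,308),.05),("jar",(228,405),.08),("cap",(508,216),.15)):
    print(n,onz(f,u[0]*.64,u[1]*.64,z).round(3))
```

```text
railL [0.5563 0.2653 0.136 ]
railR [0.5768 0.0126 0.136 ]
ductL [0.6246 0.2711 0.37  ]
ductR [0.6427 0.017  0.37  ]
lipL [0.6029 0.1276 0.245 ]
lipR [0.6074 0.0603 0.245 ]
dark0 [0.5939 0.2594 0.245 ]
dark1 [0.6101 0.0252 0.245 ]
[0.5572 0.266  0.1365]
bottle [ 0.753 -0.175  0.   ]
beaker [0.586 0.455 0.05 ]
jar [0.398 0.356 0.08 ]
cap [ 0.732 -0.165  0.15 ]
```

```bash
cat >> h.py <<'E'
PSI=0.074; O=np.array([0.5955,0.141,0])
RK=R.from_euler('z',PSI).as_matrix(); TY=-0.0475
def pose(xz,t,y=TY):  # rack xz (m), tilt deg
    t=np.radians(t); d=np.array([np.sin(t),0,-np.cos(t)]); n=np.array([np.cos(t),0,np.sin(t)])
    return O+RK@np.array([xz[0],y,xz[1]]), RK@np.column_stack([np.cross(n,d),n,d])
def row(p,M):
    o=r.get_obs(); C=R.from_rotvec(o["orientation"]).as_matrix(); dp=C.T@(p-o["tcp_pos"])
    rv=R.from_matrix(C.T@M).as_rotvec()
    print("mm",(dp*1e3).round(1),"deg",np.degrees(rv).round(1),"ROW",(dp/.15).round(3).tolist(),(rv/np.pi).round(4).tolist(),"nrows>=",max(np.linalg.norm(dp)/.0417,np.degrees(np.linalg.norm(rv))/7.16).__round__(1))
def rackof():
    o=r.get_obs(); C=R.from_rotvec(o["orientation"]).as_matrix()
    z=RK.T@C[:,2]; print("t",round(o["clock"],2),"rack mm",(RK.T@(o["tcp_pos"]-O)*1e3).round(1),"tilt",np.degrees(np.arctan2(z[0],-z[2])).round(2),"F",(RK.T@o["contact_force"]).round(1),"M",(RK.T@o["moment"]).round(2),"w",round(o["grip_width"]*1e3,1), "q",o["joints"].round(2))
E
python3 -c "
from h import *
p,M=pose((0,0),0); row(np.array([0.48,-0.30,0.38]),M); row(pose((-.06,.337),30)[0],pose((-.06,.337),30)[1]); rackof()"
```

```text
mm [ 401.5 -275.7 -138.1] deg [ -0.1  -0.1 -81.4] ROW [2.676, -1.838, -0.921] [-0.0004, -0.0003, -0.4523] nrows>= 12.1
mm [ 545.5 -642.   -94.6] deg [-24.8  21.2 -79.4] ROW [3.637, -4.28, -0.631] [-0.1378, 0.1179, -0.4413] nrows>= 20.3
t 0.15 rack mm [-503.7 -763.6  241.5] tilt -0.02 F [0.8 0.2 0.5] M [-0.03 -0.04  0.  ] w 85.7 q [ 1.24  0.48  0.02  1.56 -0.01  1.11 -0.08]
```

Request:
send_rows:
  deltas:
    - [0.5, 0.45, -0.31, -0.46, 0, 0, -0.075]
    - [0.5, 0.9, -0.62, -0.92, 0, 0, -0.15]
    - [0.5, 0.9, -0.62, -0.92, 0, 0, -0.15]
    - [0.5, 0.9, -0.62, -0.92, 0, 0, -0.15]
    - [0.5, 0.9, -0.62, -0.92, 0, 0, -0.15]
    - [0.5, 0.9, -0.62, -0.92, 0, 0, -0.15]
    - [0.5, 0.9, -0.62, -0.92, 0, 0, -0.15]
    - [0.5, 0.9, -0.62, -0.92, 0, 0, -0.15]

```text
clock: 0.82
tcp_pos: [0.2602, -0.5377, 0.3799]
orientation: [-2.954, -1.07, 0.001]
contact_force: [-0.2, 0.6, -1.1]
grip_width: 0.0427
```

```bash
python3 -c "
from h import *
p,M=pose((0,0),0); row(np.array([0.47,-0.30,0.38]),M); rackof()"
```

```text
mm [ 3.133e+02 -4.830e+01 -3.000e-01] deg [ -0.    0.  -54.4] ROW [2.089, -0.322, -0.002] [-0.0002, 0.0002, -0.3024] nrows>= 7.6
t 0.82 rack mm [-384.5 -652.   379.9] tilt -0.04 F [-0.1  0.6 -1.1] M [-0.03  0.03 -0.  ] w 42.7 q [ 1.11  0.26 -0.12  1.56  0.03  1.33  0.11]
```

Request:
send_rows:
  deltas:
    - [0.5, 1, -0.15, 0, 0, 0, -0.15]
    - [0.5, 1, -0.15, 0, 0, 0, -0.15]
    - [0.5, 1, -0.15, 0, 0, 0, -0.15]
    - [0.5, 1, -0.15, 0, 0, 0, -0.15]
    - [0.5, 1, -0.15, 0, 0, 0, -0.15]
    - [0.5, 1, -0.15, 0, 0, 0, -0.15]

```text
clock: 1.32
tcp_pos: [0.3612, -0.424, 0.3786]
orientation: [-2.62, -1.729, 0.001]
contact_force: [-0.8, 0.1, -0.6]
grip_width: 0.0428
```

```bash
python3 -c "
from h import *
p,M=pose((0,0),0); row(np.array([0.47,-0.30,0.38]),M); rackof()"
```

```text
mm [156.8  51.3  -1.4] deg [ -0.1  -0.1 -27.4] ROW [1.045, 0.342, -0.01] [-0.0008, -0.0005, -0.1522] nrows>= 4.0
t 1.32 rack mm [-275.4 -546.1  378.6] tilt -0.12 F [-0.8  0.1 -0.6] M [-0.09  0.01  0.01] w 42.8 q [ 0.98  0.2  -0.27  1.64  0.06  1.31  0.3 ]
```

Request:
send_rows:
  deltas:
    - [0.5, 1, 0.34, 0, 0, 0, -0.152]
    - [0.5, 1, 0.34, 0, 0, 0, -0.152]
    - [0.5, 1, 0.34, 0, 0, 0, -0.152]
    - [0.5, 1, 0.34, 0, 0, 0, -0.152]
    - [0.5, 1, 0.34, 0, 0, 0, -0.152]
    - [0.5, 1, 0.34, 0, 0, 0, -0.152]
    - [0.5, 1, 0.34, 0, 0, 0, -0.152]

```text
clock: 1.9
tcp_pos: [0.4658, -0.3091, 0.3791]
orientation: [-2.144, -2.294, 0.002]
contact_force: [0.5, -0.7, -0.1]
grip_width: 0.0426
```

```bash
python3 -c "
from h import *
p,M=pose((-.1,.36),30); row(p,M); rackof()
f=cam('wrist');cv2.imwrite('pics/w1.png',f['pixels'][:,:,::-1]); import pickle;pickle.dump(f,open('fw1.pkl','wb'))
c=np.array([.4847,-.3022,.065]);print(proj(f,[c,c+[.085,.085,0],c+[.085,-.085,0],c+[-.085,.085,0]]).round(0))"
```

```text
mm [392.2  60.1  19. ] deg [-30.1   0.1  -0.4] ROW [2.615, 0.401, 0.127] [-0.1674, 0.0005, -0.0021] nrows>= 9.5
t 1.9 rack mm [-162.6 -439.3  379.1] tilt -0.14 F [ 0.5 -0.7 -0.1] M [ 0.02  0.03 -0.02] w 42.6 q [ 0.83  0.22 -0.42  1.63  0.09  1.32  0.46]
[[269. 144.]
 [337.  85.]
 [320. 203.]
 [211.  76.]]
```

View pics/w1.png

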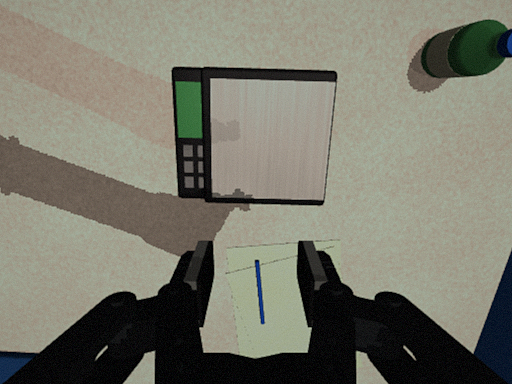

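The wrist view shows the pan with corners at about (210, 79), (335, 79), (325, 201) and (212, 200), so its centre is near (270, 140). The top-view estimate projects to (269, 144), which agrees to a few mm. Next I move on to the rack.

Request:
send_rows:
  deltas:
    - [0.5, 1, 0.15, 0.05, -0.06, 0, 0]
    - [0.5, 1, 0.15, 0.05, -0.06, 0, 0]
    - [0.5, 1, 0.15, 0.05, -0.06, 0, 0]
    - [0.5, 1, 0.15, 0.05, -0.06, 0, 0]
    - [0.5, 1, 0.15, 0.05, -0.06, 0, 0]

```text
clock: 2.37
tcp_pos: [0.4785, -0.151, 0.373]
orientation: [2.043, 2.205, 0.209]
contact_force: [0.3, 0.1, 0.1]
grip_width: 0.0427
```

```bash
python3 -c "
from h import *
import pickle
f=pickle.load(open('fw1.pkl','rb'))
W=np.array([onz(f,*p,.065) for p in ((210,79),(335,79),(325,201),(212,200))]);print(W.round(4),W.mean(0),onz(f,271,140,.065))
p,M=pose((-.1,.36),30); row(p,M); rackof()"
```

```text
[[ 0.3985 -0.2205  0.065 ]
 [ 0.5659 -0.2095  0.065 ]
 [ 0.5763 -0.3834  0.065 ]
 [ 0.405  -0.3932  0.065 ]] [ 0.48643945 -0.30164876  0.065     ] [ 0.48693371 -0.29663174  0.065     ]
mm [234.9  35.7  20. ] deg [-19.2  -0.1   0.1] ROW [1.566, 0.238, 0.134] [-0.1066, -0.0003, 0.0007] nrows>= 5.7
t 2.37 rack mm [-138.3 -282.5  373. ] tilt 10.81 F [0.3 0.1 0.1] M [-0.02  0.22  0.02] w 42.7 q [ 0.77  0.02 -0.55  1.87 -0.05  1.08  0.31]
```

Request:
send_rows:
  deltas:
    - [0.5, 0.9, 0.12, 0.07, -0.06, 0, 0]
    - [0.5, 0.9, 0.12, 0.07, -0.06, 0, 0]
    - [0.5, 0.9, 0.12, 0.07, -0.06, 0, 0]
    - [0.5, 0.9, 0.12, 0.07, -0.06, 0, 0]
    - [0.5, 0.9, 0.12, 0.07, -0.06, 0, 0]
    - [0.5, 0.9, 0.12, 0.07, -0.06, 0, 0]

```text
clock: 2.87
tcp_pos: [0.4887, -0.0211, 0.366]
orientation: [1.948, 2.09, 0.398]
contact_force: [0.2, -0.4, 0.2]
grip_width: 0.0425
```

```bash
python3 -c "
from h import *
p,M=pose((-.06,.337),30); row(p,M); rackof()"
```

```text
mm [106.5  43.3  48.3] deg [-8.4  0.1 -0.2] ROW [0.71, 0.289, 0.322] [-0.0466, 0.0007, -0.001] nrows>= 3.0
t 2.87 rack mm [-118.5 -153.7  366. ] tilt 21.61 F [ 0.1 -0.4  0.2] M [-0.08  0.38 -0.03] w 42.5 q [ 0.69 -0.12 -0.69  2.03 -0.13  0.83  0.13]
```

Request:
send_rows:
  deltas:
    - [0.5, 0.71, 0.2, 0.1, -0.0466, 0, -0.001]
    - [0.5, 0.71, 0.2, 0.1, -0.0466, 0, -0.001]
    - [0.5, 0.71, 0.289, 0.322, -0.0466, 0, -0.001]
    - [0.5, 0.71, 0.289, 0.322, -0.0466, 0, -0.001]
    - [0.5, 0.71, 0.289, 0.322, -0.0466, 0, -0.001]
    - [0.5, 0.71, 0.289, 0.322, -0.0466, 0, -0.001]
    - [0.5, 0.71, 0.289, 0.322, -0.0466, 0, -0.001]
    - [0.5, 0.71, 0.289, 0.322, -0.0466, 0, -0.001]

```text
clock: 3.53
tcp_pos: [0.5391, 0.089, 0.3372]
orientation: [1.862, 2.002, 0.534]
contact_force: [-0.7, -0.4, 0.0]
grip_width: 0.0426
```

```bash
python3 -c "
from h import *
p,M=pose((0,.233),30); row(p,M); rackof()
f=cam('wrist');cv2.imwrite('pics/w2.png',f['pixels'][:,:,::-1]); import pickle;pickle.dump(f,open('fw2.pkl','wb'))
k=lambda x,y,z:O+RK@np.array([x,y,z])/1e3
print(proj(f,[k(2.5,-47.5-23,245),k(2.5,-47.5+23,245),k(12.5,-47.5-23,245),k(12.5,-47.5+23,245),k(37,-47.5,282)]).round(0))"
```

```text
mm [  0.5  -0.  120.3] deg [-0.   0.2 -0. ] ROW [0.003, -0.0, 0.802] [-0.0001, 0.0008, -0.0002] nrows>= 2.9
t 3.53 rack mm [-60.1 -47.7 337.2] tilt 29.99 F [-0.7 -0.3  0. ] M [-0.    0.53  0.  ] w 42.6 q [ 0.7  -0.02 -1.02  2.06  0.19  0.59 -0.37]
[[265. 217.]
 [266. 164.]
 [275. 215.]
 [276. 163.]
 [329. 198.]]
```

View pics/w2.png

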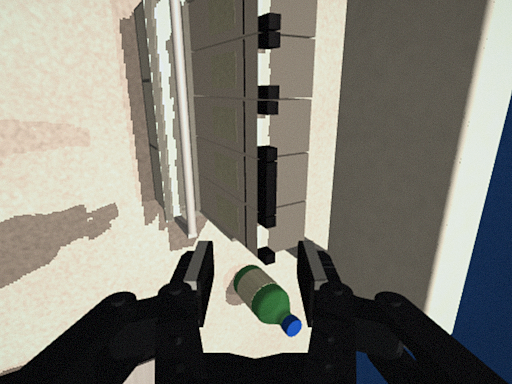

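The wrist view shows the unbroken bar at column 258-277, rows 146-227. Less the neighbours' ends, the target lip spans rows 158-215, so I shift 2.5 mm toward +y. The lip's back edge is at column 276, against 275 predicted. I'm moving in along the tool axis.

Request:
send_rows:
  deltas:
    - [0.5, 0.017, 0, 0.15, 0, 0, 0]
    - [0.5, 0.017, 0, 0.3, 0, 0, 0]
    - [0.5, 0.017, 0, 0.45, 0, 0, 0]
    - [0.5, 0.017, 0, 0.55, 0, 0, 0]
    - [0.5, 0.017, 0, 0.62, 0, 0, 0]
    - [0.5, 0.017, 0, 0.68, 0, 0, 0]
    - [0.5, 0.017, 0, 0.72, 0, 0, 0]
    - [0.5, 0.017, 0, 0.72, 0, 0, 0]

```text
clock: 4.25
tcp_pos: [0.5926, 0.0969, 0.2426]
orientation: [1.86, 2.006, 0.534]
contact_force: [0.2, -0.2, 0.7]
grip_width: 0.0428
```

```bash
python3 -c "
from h import *
p,M=pose((0,.233),30,-.045); row(p,M); rackof()
f=cam('side');b=f['pixels'][110:250,160:280,::-1]
g=cam('wrist')['pixels'][:,:,::-1]
cv2.imwrite('pics/s3.png',np.hstack([cv2.resize(b,(480,560),interpolation=cv2.INTER_CUBIC),cv2.resize(g[120:330,180:340],(320,420)).copy() if 0 else cv2.copyMakeBorder(cv2.resize(g[100:310,180:340],(320,420)),0,140,0,0,cv2.BORDER_CONSTANT)]))"
```

```text
mm [-1.2  0.6 11.4] deg [-0.1  0.1  0.1] ROW [-0.008, 0.004, 0.076] [-0.0005, 0.0004, 0.0005] nrows>= 0.3
t 4.25 rack mm [ -6.2 -43.8 242.6] tilt 29.91 F [ 0.1 -0.2  0.7] M [0.04 0.59 0.02] w 42.8 q [ 0.47  0.26 -0.9   2.08  0.78  0.5  -0.91]
```

View pics/s3.png

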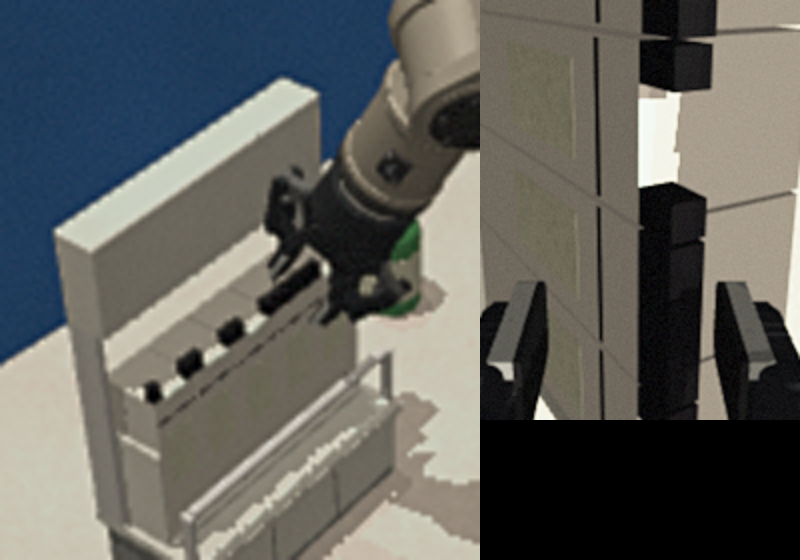

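The side view shows the tool coming in from the front, below the duct. In the wrist crop the lip (columns 640-705, target rows 245-405) lies between the pads (547 and 715), centred along its length and nearer the back pad.

Request:
send_rows:
  deltas:
    - [0.5, 0, 0, 0.03, 0, 0, 0]
    - [0.5, 0, 0, 0.06, 0, 0, 0]
    - [0.5, 0, 0, 0.076, 0, 0, 0]
    - [0.5, 0, 0, 0.076, 0, 0, 0]

```text
clock: 4.68
tcp_pos: [0.5983, 0.0981, 0.2331]
orientation: [1.859, 2.006, 0.535]
contact_force: [-0.4, 0.0, -0.2]
grip_width: 0.043
```

```bash
python3 -c "
from h import *
rackof()"
```

```text
t 4.68 rack mm [ -0.4 -43.  233.1] tilt 29.96 F [-0.4  0.1 -0.2] M [0.01 0.54 0.  ] w 43.0 q [ 0.44  0.28 -0.88  2.08  0.82  0.5  -0.95]
```

Request:
send_rows:
  deltas:
    - [0.5, -0.012, -0.033, 0, 0, 0, 0]
    - [0.5, -0.012, -0.05, -0.01, 0, 0, 0]
    - [0.5, -0.012, -0.075, -0.023, 0, 0, 0]
    - [0.5, -0.012, -0.1, -0.036, 0, 0, 0]
    - [0.5, -0.012, -0.125, -0.05, 0, 0, 0]
    - [0.5, -0.012, -0.15, -0.063, 0, 0, 0]

```text
clock: 5.18
tcp_pos: [0.5737, 0.0946, 0.2305]
orientation: [1.859, 2.006, 0.536]
contact_force: [0.7, -0.4, -0.1]
grip_width: 0.0429
```

```bash
python3 -c "
from h import *
rackof()
f=cam('side');b=f['pixels'][110:250,160:280,::-1]
g=cam('wrist')['pixels'][:,:,::-1]
cv2.imwrite('pics/s4.png',np.hstack([cv2.resize(b,(480,560),interpolation=cv2.INTER_CUBIC),cv2.copyMakeBorder(cv2.resize(g[100:310,180:340],(320,420)),0,140,0,0,cv2.BORDER_CONSTANT)]))"
```

```text
t 5.18 rack mm [-25.2 -44.7 230.5] tilt 29.99 F [ 0.7 -0.4 -0.1] M [ 0.01  0.39 -0.03] w 42.9 q [ 0.47  0.24 -0.89  2.14  0.8   0.47 -0.95]
```

View pics/s4.png

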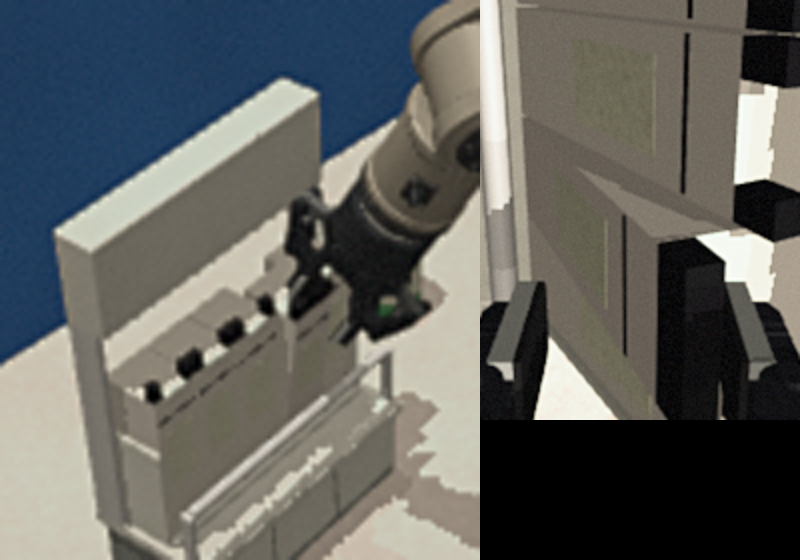

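The box has tipped about 8 degrees and its lip rests on the back pad. The neighbours haven't moved, so I keep pulling.

Request:
send_rows:
  deltas:
    - [0.5, 0, -0.025, -0.013, 0, 0, 0]
    - [0.5, 0, -0.052, -0.028, 0, 0, 0]
    - [0.5, 0, -0.08, -0.04, 0, 0, 0]
    - [0.5, 0, -0.11, -0.052, 0, 0, 0]
    - [0.5, 0, -0.14, -0.064, 0, 0, 0]
    - [0.5, 0, -0.17, -0.073, 0, 0, 0]
    - [0.5, 0, -0.2, -0.082, 0, 0, 0]
    - [0.5, 0, -0.23, -0.09, 0, 0, 0]
    - [0.5, 0, -0.25, -0.095, 0, 0, 0]
    - [0.5, 0, -0.27, -0.1, 0, 0, 0]
    - [0.5, 0, -0.29, -0.103, 0, 0, 0]
    - [0.5, 0, -0.31, -0.105, 0, 0, 0]
    - [0.5, 0, -0.33, -0.107, 0, 0, 0]
    - [0.5, 0, -0.33, -0.107, 0, 0, 0]
    - [0.5, 0, -0.33, -0.107, 0, 0, 0]

```text
clock: 6.53
tcp_pos: [0.5235, 0.0908, 0.2196]
orientation: [1.859, 2.006, 0.536]
contact_force: [-0.0, 0.3, 0.5]
grip_width: 0.0426
```

```bash
python3 -c "
from h import *
rackof()
f=cam('side');b=f['pixels'][110:250,160:280,::-1]
g=cam('wrist')['pixels'][:,:,::-1]
cv2.imwrite('pics/s5.png',np.hstack([cv2.resize(b,(480,560),interpolation=cv2.INTER_CUBIC),cv2.copyMakeBorder(cv2.resize(g[100:310,180:340],(320,420)),0,140,0,0,cv2.BORDER_CONSTANT)]))"
```

```text
t 6.53 rack mm [-75.6 -44.7 219.6] tilt 29.99 F [0.  0.3 0.5] M [ 0.03  0.49 -0.04] w 42.6 q [ 0.49  0.15 -0.92  2.24  0.77  0.4  -0.97]
```

View pics/s5.png

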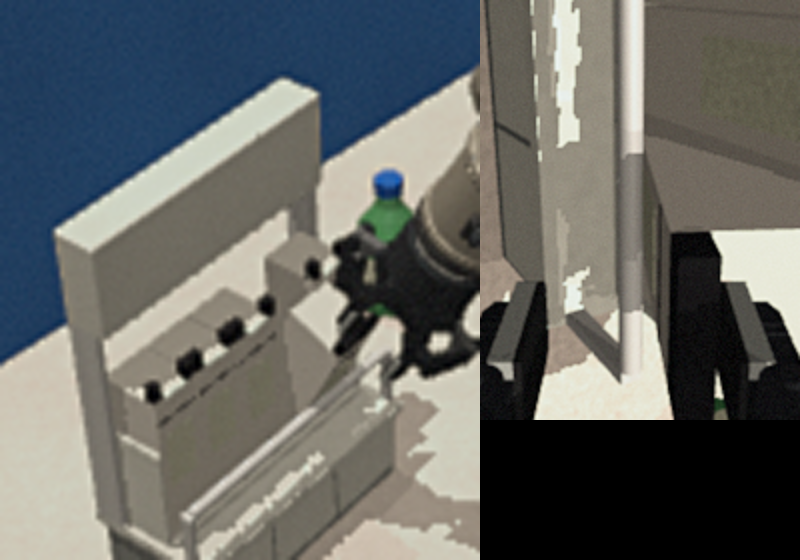

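The box is leaning on the rail with no force on the tool. The lip (columns 672-720 in the crop) is about 13 mm to the back of the jaw centre. I centre on it, match the lean and close.

Request:
send_rows:
  deltas:
    - [0.5, 0, 0.05, -0.017, 0.005, 0, 0]
    - [0.5, 0, 0.09, -0.017, 0.011, 0, 0]
    - [0.5, 0, 0.09, -0.017, 0.011, 0, 0]
    - [0.35, 0, 0.09, -0.017, 0.011, 0, 0]
    - [0.25, 0, 0.09, -0.017, 0.011, 0, 0]
    - [0.2, 0, 0.09, -0.017, 0.011, 0, 0]
    - [0.2, 0, 0.09, -0.017, 0.011, 0, 0]
  squeeze: 40

```text
clock: 7.22
tcp_pos: [0.5334, 0.0915, 0.2281]
orientation: [1.879, 2.028, 0.503]
contact_force: [-0.3, 0.4, -0.9]
grip_width: 0.0168
```

```bash
python3 -c "
from h import *
rackof()
g=cam('wrist')['pixels'][:,:,::-1]
cv2.imwrite('pics/w6.png',cv2.resize(g[100:310,150:370],(660,600)))"
```

```text
t 7.22 rack mm [-65.6 -44.8 228.1] tilt 27.98 F [-0.3  0.4 -0.9] M [ 0.01  0.46 -0.02] w 16.8 q [ 0.53  0.17 -0.95  2.19  0.68  0.46 -0.86]
```

View pics/w6.png

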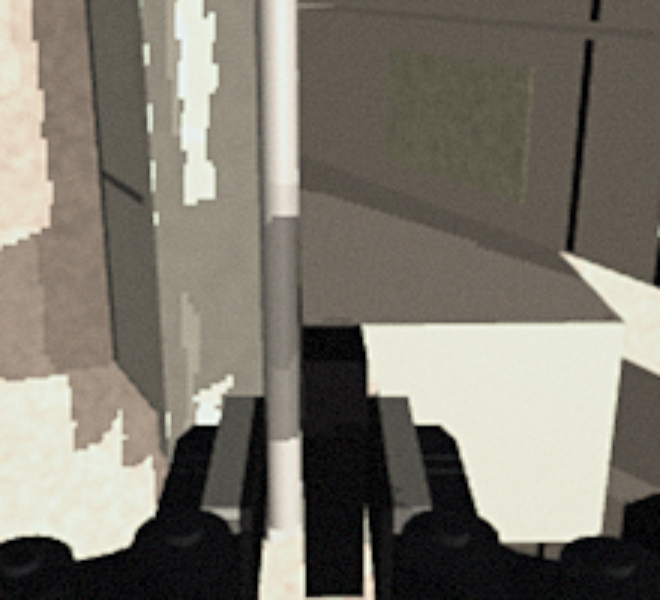

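The lip is parallel between the pads (columns 304-368) and about 2.5 mm to the back of centre. I shift 3.5 mm and close.

Request:
send_rows:
  deltas:
    - [0.2, 0, 0.02, 0, 0, 0, 0]
    - [0.2, 0, 0.023, 0, 0, 0, 0]
    - [0.1, 0, 0.023, 0, 0, 0, 0]
    - [0, 0, 0.023, 0, 0, 0, 0]
    - [0, 0, 0.023, 0, 0, 0, 0]
    - [0, 0, 0.023, 0, 0, 0, 0]
    - [0, 0, 0.023, 0, 0, 0, 0]
  squeeze: 80

```text
clock: 7.85
tcp_pos: [0.5369, 0.0919, 0.2303]
orientation: [1.879, 2.028, 0.504]
contact_force: [-3.8, -0.4, 4.8]
grip_width: 0.0079
```

```bash
python3 -c "
from h import *
rackof()"
```

```text
t 7.85 rack mm [-62.  -44.6 230.3] tilt 28.02 F [-3.8 -0.2  4.8] M [-0.02  0.85  0.04] w 7.9 q [ 0.53  0.18 -0.95  2.18  0.68  0.47 -0.86]
```

Request:
send_rows:
  deltas:
    - [0, 0, 0.004, -0.03, 0, 0, 0]
    - [0, 0, 0.009, -0.065, 0, 0, 0]
    - [0, 0, 0.016, -0.11, 0, 0, 0]
    - [0, 0, 0.022, -0.16, 0, 0, 0]
    - [0, 0, 0.03, -0.21, 0, 0, 0]
    - [0, 0, 0.037, -0.26, 0, 0, 0]

```text
clock: 8.35
tcp_pos: [0.5219, 0.09, 0.2656]
orientation: [1.882, 2.03, 0.5]
contact_force: [-0.6, 0.1, -4.8]
grip_width: 0.0071
```

```bash
python3 -c "
from h import *
rackof()"
```

```text
t 8.35 rack mm [-77.2 -45.4 265.6] tilt 27.76 F [-0.6  0.2 -4.8] M [-0.02  1.34  0.03] w 7.1 q [ 0.66  0.08 -1.04  2.16  0.44  0.51 -0.63]
```

Request:
send_rows:
  deltas:
    - [0, 0, 0.01, -0.07, 0, 0, 0]
    - [0, 0, 0.02, -0.14, 0, 0, 0]
    - [0, 0, 0.032, -0.22, 0, 0, 0]
    - [0, 0, 0.044, -0.3, 0, 0, 0]
    - [0, 0, 0.055, -0.38, 0, 0, 0]
    - [0, 0, 0.066, -0.46, 0, 0, 0]
    - [0, 0, 0.077, -0.54, 0, 0, 0]
    - [0, 0, 0.077, -0.54, 0, 0, 0]

```text
clock: 9.02
tcp_pos: [0.4951, 0.0886, 0.3447]
orientation: [1.879, 2.027, 0.503]
contact_force: [0.8, -0.0, -4.4]
grip_width: 0.0073
```

```bash
python3 -c "
from h import *
rackof()
cv2.imwrite('pics/s7.png',np.hstack([cv2.resize(cam('side')['pixels'][90:280,150:300,::-1],(400,507)),cv2.resize(cam('wrist')['pixels'][:,80:384,::-1],(400,507))]))"
```

```text
t 9.02 rack mm [-104.   -44.8  344.7] tilt 28.0 F [ 0.8 -0.1 -4.4] M [0.05 1.19 0.03] w 7.3 q [ 0.73 -0.15 -0.97  2.1  -0.04  0.64 -0.17]
```

View pics/s7.png

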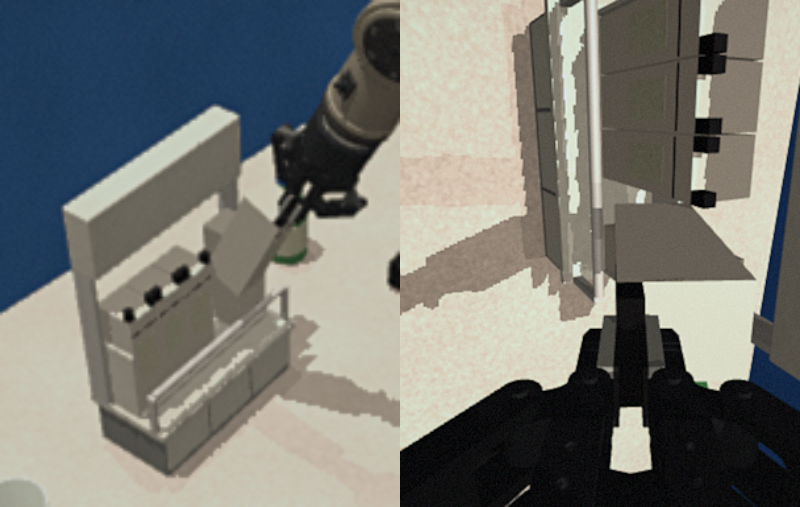

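The box is out of the row and hangs from the lip above the rail, and the other four boxes still stand. Turning the tool upright swings the box's foot forward, clear of the neighbours.

Request:
send_rows:
  deltas:
    - [0, 0, 0, 0, 0.01, 0, 0]
    - [0, 0, 0, 0, 0.025, 0, 0]
    - [0, 0, 0, 0, 0.045, 0, 0]
    - [0, 0, 0, 0, 0.065, 0, 0]
    - [0, 0, 0, 0, 0.085, 0, 0]
    - [0, 0, 0, 0, 0.105, 0, 0]
    - [0, 0, 0, 0, 0.125, 0, 0]
    - [0, 0, 0, 0, 0.14, 0, 0]
    - [0, 0, 0, 0, 0.15, 0, 0]
    - [0, 0, 0, 0, 0.1556, 0, 0]
    - [0, 0, 0, 0, 0.1556, 0, 0]

```text
clock: 10.03
tcp_pos: [0.4963, 0.0886, 0.3426]
orientation: [-2.135, -2.302, 0.002]
contact_force: [0.3, -0.2, -5.4]
grip_width: 0.0074
```

```bash
python3 -c "
from h import *
rackof()
p,M=pose((0,0),0); row(np.array([.4655,-.301,.36]),M)
import pickle; pickle.dump([cam('side'),cam('wrist'),cam('top')],open('f8.pkl','wb'))"
```

```text
t 10.03 rack mm [-102.8  -44.9  342.6] tilt -0.12 F [ 0.3 -0.2 -5.4] M [-0.04  0.04 -0.  ] w 7.4 q [ 0.6   0.24 -1.05  1.77  0.22  1.26 -0.43]
mm [-386.2  -60.1  -17.3] deg [-0.1 -0.   0.1] ROW [-2.574, -0.401, -0.116] [-0.0007, -0.0001, 0.0005] nrows>= 9.4
```

Request:
send_rows:
  deltas:
    - [0, -0.06, -0.01, -0.01, 0, 0, 0]
    - [0, -0.18, -0.03, -0.03, 0, 0, 0]
    - [0, -0.34, -0.05, -0.05, 0, 0, 0]
    - [0, -0.5, -0.07, -0.05, 0, 0, 0]
    - [0, -0.67, -0.1, -0.05, 0, 0, 0]
    - [0, -0.84, -0.12, -0.05, 0, 0, 0]
    - [0, -1, -0.15, -0.05, 0, 0, 0]

```text
clock: 10.77
tcp_pos: [0.4841, -0.0648, 0.3523]
orientation: [2.135, 2.3, -0.003]
contact_force: [1.1, 0.1, -5.5]
grip_width: 0.0076
```

Request:
send_rows:
  deltas:
    - [0, -0.17, -0.03, 0, 0, 0, 0]
    - [0, -0.34, -0.05, 0, 0, 0, 0]
    - [0, -0.51, -0.07, 0, 0, 0, 0]
    - [0, -0.67, -0.1, 0, 0, 0, 0]
    - [0, -0.84, -0.12, 0, 0, 0, 0]
    - [0, -1, -0.15, 0, 0, 0, 0]

```text
clock: 11.27
tcp_pos: [0.4728, -0.2159, 0.3525]
orientation: [2.135, 2.301, -0.003]
contact_force: [0.6, -0.6, -5.2]
grip_width: 0.0073
```

```bash
python3 -c "
from h import *
rackof()
p,M=pose((0,0),0); row(np.array([.4645,-.303,.345]),M)"
```

```text
t 11.27 rack mm [-148.8 -346.9  352.5] tilt 0.04 F [ 0.5 -0.6 -5.2] M [0.04 0.06 0.01] w 7.3 q [ 1.07  0.23 -0.89  1.73  0.19  1.27  0.21]
mm [-86.2 -14.8   7.8] deg [0.  0.2 0. ] ROW [-0.575, -0.098, 0.052] [0.0002, 0.0011, 0.0002] nrows>= 2.1
```

Request:
send_rows:
  deltas:
    - [0, -0.15, -0.02, 0, 0, 0, 0]
    - [0, -0.3, -0.05, 0, 0, 0, 0]
    - [0, -0.44, -0.07, 0, 0, 0, 0]
    - [0, -0.54, -0.09, 0.05, 0, 0, 0]
    - [0, -0.575, -0.1, 0.15, 0, 0, 0]
    - [0, -0.575, -0.1, 0.27, 0, 0, 0]
    - [0, -0.575, -0.1, 0.39, 0, 0, 0]
    - [0, -0.575, -0.1, 0.5, 0, 0, 0]
    - [0, -0.575, -0.1, 0.57, 0, 0, 0]
    - [0, -0.575, -0.1, 0.6, 0, 0, 0]
    - [0, -0.575, -0.1, 0.6, 0, 0, 0]
    - [0, -0.575, -0.1, 0.6, 0, 0, 0]

```text
clock: 12.27
tcp_pos: [0.4655, -0.301, 0.2628]
orientation: [2.134, 2.303, -0.001]
contact_force: [1.2, -0.3, -4.6]
grip_width: 0.0076
```

```bash
python3 -c "
from h import *
rackof(); o=r.get_obs();print(o['tcp_pos'])
import pickle; F={n:cam(n) for n in('side','wrist','top')}; pickle.dump(F,open('f9.pkl','wb'))
c=o['tcp_pos']
f=F['side']; u=proj(f,c)[0].round().astype(int); print(u)
def ax(x,y,z): return c+RK@np.array([x,y,z])
# predicted box corners, upright: box centre bottom
B=lambda x,y,z: ax(.0225+x,y,-.165+z)
P=[B(x,y,z) for z in(0,.15) for x in(-.0275,.0275) for y in (-.023,.023)]
im=f['pixels'][:,:,::-1].copy()
a=proj(f,P)
x0,y0=(u[0]-50,u[1]-30)
S=cv2.resize(im[y0:y0+100,x0:x0+100],(400,400),interpolation=cv2.INTER_CUBIC)
g=F['top']; u2=proj(g,c)[0].round().astype(int)
T=g['pixels'][:,:,::-1]; X0,Y0=u2[0]-50,u2[1]-50
T=cv2.resize(T[Y0:Y0+100,X0:X0+100],(400,400),interpolation=cv2.INTER_CUBIC)
for p in a: cv2.circle(S,tuple(((p+.5-[x0,y0])*4).astype(int).tolist()),2,(0,0,255),-1)
cv2.imwrite('pics/s9.png',np.hstack([S,T]))
"
```

```text
t 12.27 rack mm [-162.3 -431.2  262.8] tilt 0.05 F [ 1.2 -0.4 -4.6] M [ 0.05  0.11 -0.03] w 7.6 q [ 1.11  0.37 -0.82  1.78  0.3   1.12  0.27]
[ 0.46553273 -0.3010255   0.26278971]
[339 140]
```

View pics/s9.png

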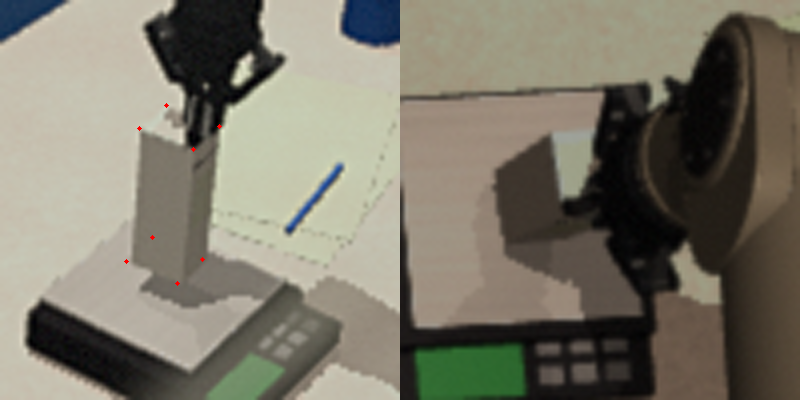

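The held box is upright to within a few degrees. Its top corners, left (139, 130), match the projection, but its foot, left (132, 262), is about 6 crop px right of the projection (126, 261). That suggests a small pitch in the grip, so I measure edge offsets numerically.

```bash
cat > edge.py <<'E'
from h import *
def prof(f,A,B,K=10,n=9):
    g=cv2.GaussianBlur(cv2.cvtColor(f['pixels'],cv2.COLOR_RGB2GRAY).astype(np.float32),(0,0),.8)
    a,b=proj(f,[A,B]); t=(b-a)/np.linalg.norm(b-a); nn=np.array([-t[1],t[0]]); o=[]
    k=np.arange(-K,K+.1,.5)
    for s in np.linspace(.15,.9,n):
        q=a+(b-a)*s+k[:,None]*nn
        v=cv2.remap(g,q[:,0].astype(np.float32)[:,None],q[:,1].astype(np.float32)[:,None],cv2.INTER_LINEAR).ravel()
        d=np.abs(np.gradient(v)); i=d.argmax(); o.append((round(s,2),float(k[i]),int(d[i])))
    print('  ',a.round(1),b.round(1),'n',nn.round(2)); print('  ',o)
E
python3 - <<'E'
from edge import *
import pickle
F=pickle.load(open('f9.pkl','rb')); c=np.array([.46553,-.30103,.26279])
B=lambda x,y,z:c+RK@np.array([.0225+x,y,-.165+z])
for n in('side','wrist'):
    print(n,ray(F[n],256,192)[0].round(3))
    for x,y in((-.0275,.023),(.0275,.023),(-.0275,-.023)):
        print(x,y); prof(F[n],B(x,y,.15),B(x,y,0),K=(6 if n=='side' else 14))
    # what 1 mm foot shift does
    print([ (proj(F[n],B(-.0275,.023,0)+RK@np.array(d))-proj(F[n],B(-.0275,.023,0))).round(2).tolist() for d in ([.005,0,0],[0,.005,0])])
E
```

```text
side [-0.248  0.909  1.181]
-0.0275 0.023
   [336.9 146.9] [332.8 180.3] n [-0.99 -0.12]
   [(np.float64(0.15), -6.0, 18), (np.float64(0.24), -6.0, 17), (np.float64(0.34), -6.0, 21), (np.float64(0.43), -6.0, 13), (np.float64(0.52), -6.0, 16), (np.float64(0.62), -6.0, 17), (np.float64(0.71), -6.0, 9), (np.float64(0.81), -1.0, 4), (np.float64(0.9), -1.0, 3)]
0.0275 0.023
   [323.5 141.6] [320.2 174.8] n [-1.  -0.1]
   [(np.float64(0.15), -0.5, 17), (np.float64(0.24), -0.5, 14), (np.float64(0.34), -0.5, 14), (np.float64(0.43), -0.5, 16), (np.float64(0.52), -1.0, 16), (np.float64(0.62), -1.0, 16), (np.float64(0.71), -1.0, 11), (np.float64(0.81), -1.0, 11), (np.float64(0.9), -1.0, 14)]
-0.0275 -0.023
   [343.5 141.1] [339.1 174.3] n [-0.99 -0.13]
   [(np.float64(0.15), -0.5, 21), (np.float64(0.24), 0.0, 21), (np.float64(0.34), -0.5, 23), (np.float64(0.43), -1.0, 19), (np.float64(0.52), -0.5, 21), (np.float64(0.62), -0.5, 19), (np.float64(0.71), -1.0, 18), (np.float64(0.81), -0.5, 19), (np.float64(0.9), -1.0, 19)]
[[[-1.16, -0.51]], [[-0.7, 0.67]]]
wrist [ 0.459 -0.22   0.394]
-0.0275 0.02
[... 313 characters left out ...]
]
0.0275 0.023
   [353.9 209.4] [306.7 151.4] n [ 0.78 -0.63]
   [(np.float64(0.15), -4.0, 18), (np.float64(0.24), -4.0, 19), (np.float64(0.34), -4.0, 19), (np.float64(0.43), -4.5, 19), (np.float64(0.52), -4.5, 21), (np.float64(0.62), -4.5, 20), (np.float64(0.71), -4.5, 19), (np.float64(0.81), -4.5, 19), (np.float64(0.9), -5.0, 22)]
-0.0275 -0.023
   [245.6 287.1] [249.6 196.6] n [1.   0.04]
   [(np.float64(0.15), -4.5, 7), (np.float64(0.24), -4.0, 10), (np.float64(0.34), -3.5, 12), (np.float64(0.43), -14.0, 23), (np.float64(0.52), -13.5, 7), (np.float64(0.62), -3.5, 17), (np.float64(0.71), -4.0, 22), (np.float64(0.81), -4.5, 17), (np.float64(0.9), -5.5, 8)]
[[[5.21, 0.0]], [[-0.03, -5.18]]]
```

The grip pitch comes out at about 1.3 degrees, foot toward the robot. I correct it and lower slowly while watching the force.

Request:
send_rows:
  deltas:
    - [0, -0.005, 0, 0.03, -0.004, 0, 0]
    - [0, -0.01, 0, 0.07, -0.007, 0, 0]
    - [0, -0.01, 0, 0.11, -0.007, 0, 0]
    - [0, -0.01, 0, 0.14, -0.007, 0, 0]
    - [0, -0.01, 0, 0.16, -0.007, 0, 0]
    - [0, -0.01, 0, 0.175, -0.007, 0, 0]
    - [0, -0.01, 0, 0.185, -0.007, 0, 0]
    - [0, -0.01, 0, 0.185, -0.007, 0, 0]

```text
clock: 13.08
tcp_pos: [0.4653, -0.3023, 0.2341]
orientation: [2.125, 2.293, 0.024]
contact_force: [-0.0, 0.1, -5.2]
grip_width: 0.0076
```

Request:
send_rows:
  deltas:
    - [0, 0, 0, 0.007, 0, 0, 0]
    - [0, 0, 0, 0.014, 0, 0, 0]
    - [0, 0, 0, 0.014, 0, 0, 0]

```text
clock: 13.33
tcp_pos: [0.4654, -0.3025, 0.2323]
orientation: [2.125, 2.292, 0.024]
contact_force: [1.3, 0.7, -5.4]
grip_width: 0.0075
```

Request:
send_rows:
  deltas:
    - [0, 0, 0, 0.007, 0, 0, 0]
    - [0, 0, 0, 0.014, 0, 0, 0]
    - [0, 0, 0, 0.014, 0, 0, 0]

```text
clock: 13.58
tcp_pos: [0.4657, -0.3026, 0.2308]
orientation: [2.124, 2.292, 0.023]
contact_force: [-2.3, 1.2, 1.1]
grip_width: 0.0072
```

```bash
python3 -c "
from h import *
rackof()"
```

```text
t 13.58 rack mm [-162.3 -432.8  230.8] tilt 1.28 F [-2.2  1.4  1.1] M [ 0.22  0.57 -0.02] w 7.2 q [ 1.11  0.39 -0.81  1.83  0.32  1.04  0.26]
```

The box is on the pan: the tool force went from -5.4 to +1.1 N. I release slowly.

Request:
send_rows:
  deltas:
    - [0.1, 0, 0, 0, 0, 0, 0]
    - [0.13, 0, 0, 0, 0, 0, 0]
    - [0.17, 0, 0, 0, 0, 0, 0]
    - [0.22, 0, 0, 0, 0, 0, 0]
    - [0.28, 0, 0, 0, 0, 0, 0]
    - [0.35, 0, 0, 0, 0, 0, 0]
    - [0.35, 0, 0, 0, 0, 0, 0]
    - [0.35, 0, 0, 0, 0, 0, 0]
  squeeze: 20

```text
clock: 14.25
tcp_pos: [0.4656, -0.3025, 0.2303]
orientation: [2.125, 2.292, 0.024]
contact_force: [0.5, 0.9, -0.8]
grip_width: 0.03
```

Run:
```python
from edge import *
rackof(); c=r.get_obs()['tcp_pos']
B=lambda x,y,z:c+RK@np.array([.0205+x,y,-.166+z])
for n in('side','wrist'):
    f=cam(n)
    for x,y in((.0275,.023),(-.0275,-.023)):
        print(n,x,y); prof(f,B(x,y,.15),B(x,y,0),K=(5 if n=='side' else 10),n=6)
```

```text
t 14.25 rack mm [-162.4 -432.7  230.3] tilt 1.28 F [ 0.6  0.9 -0.8] M [-0.02  0.01  0.03] w 30.0 q [ 1.11  0.39 -0.81  1.83  0.32  1.03  0.26]
side 0.0275 0.023
   [323.4 149.4] [320.1 181.8] n [-0.99 -0.1 ]
   [(np.float64(0.15), 0.0, 14), (np.float64(0.3), 0.0, 16), (np.float64(0.45), 0.5, 14), (np.float64(0.6), 0.0, 12), (np.float64(0.75), 0.5, 11), (np.float64(0.9), 0.0, 13)]
side -0.0275 -0.023
   [343.2 148.8] [338.8 181.2] n [-0.99 -0.13]
   [(np.float64(0.15), 0.0, 25), (np.float64(0.3), 0.5, 20), (np.float64(0.45), 0.5, 18), (np.float64(0.6), 0.0, 22), (np.float64(0.75), 0.0, 10), (np.float64(0.9), 0.5, 3)]
wrist 0.0275 0.023
   [349.1 208.4] [301.2 151.4] n [ 0.77 -0.64]
   [(np.float64(0.15), -2.0, 20), (np.float64(0.3), -1.5, 19), (np.float64(0.45), -1.5, 21), (np.float64(0.6), -1.5, 19), (np.float64(0.75), -1.0, 20), (np.float64(0.9), -1.0, 20)]
wrist -0.0275 -0.023
   [242.1 286.8] [244.6 196.7] n [1.   0.03]
   [(np.float64(0.15), 0.0, 42), (np.float64(0.3), -0.5, 42), (np.float64(0.45), -1.5, 31), (np.float64(0.6), -2.0, 17), (np.float64(0.75), -2.5, 18), (np.float64(0.9), -2.5, 5)]
```

The box stands upright and its edges match the projection in both views. I retreat straight up.

Request:
send_rows:
  deltas:
    - [0.35, 0, 0, -0.02, 0, 0, 0]
    - [0.35, 0, 0, -0.06, 0, 0, 0]
    - [0.35, 0, 0, -0.12, 0, 0, 0]
    - [0.35, 0, 0, -0.25, 0, 0, 0]
    - [0.35, 0, 0, -0.45, 0, 0, 0]
    - [0.35, 0, 0, -0.65, 0, 0, 0]
    - [0.35, 0, 0, -0.85, 0, 0, 0]
    - [0.35, 0, 0, -0.85, 0, 0, 0]

```text
clock: 15.02
tcp_pos: [0.4655, -0.303, 0.365]
orientation: [2.117, 2.285, 0.026]
contact_force: [0.8, 0.6, 0.5]
grip_width: 0.0299
```

Request:
send_rows:
  deltas:
    - [0.35, -0.2, -0.1, 0, 0, 0, 0]
    - [0.35, -0.4, -0.2, 0, 0, 0, 0]
    - [0.35, -0.6, -0.3, 0, 0, 0, 0]
    - [0.35, -0.8, -0.4, 0, 0, 0, 0]
    - [0.35, -1, -0.5, 0, 0, 0, 0]
    - [0.35, -1, -0.5, 0, 0, 0, 0]
    - [0.35, -1, -0.5, 0, 0, 0, 0]
    - [0.35, -1, -0.5, 0, 0, 0, 0]

```text
clock: 15.68
tcp_pos: [0.3997, -0.4571, 0.3568]
orientation: [2.124, 2.292, 0.025]
contact_force: [0.9, -0.3, -0.1]
grip_width: 0.0299
```

Run:
```python
from edge import *
import pickle
rackof(); F=pickle.load(open("f0.pkl","rb")); f=cam('top'); s=cam('side')
# bystanders / rack: image differences against the first frames
for n,g in(('top',f),('side',s)):
    d=np.abs(g['pixels'].astype(int)-F[n]['pixels'].astype(int)).sum(2)>90
    m=cv2.morphologyEx(d.astype(np.uint8),cv2.MORPH_OPEN,np.ones((2,2)))
    st=cv2.connectedComponentsWithStats(m)[2][1:]; print(n,st[st[:,4]>12].tolist())
c=np.array([.4656,-.3025,.2303]); P=lambda x,y,z:c+RK@np.array([.0205+x,y,-.166+z])
print('pred box centre',P(0,0,0).round(4),'pred top corners px',proj(f,[P(a,b,.15) for a,b in((-.0275,.023),(.0275,.023),(.0275,-.023),(-.0275,-.023))]).round(1).tolist())
for a,b in (((-.0275,.023),(.0275,.023)),((.0275,.023),(.0275,-.023)),((.0275,-.023),(-.0275,-.023))): prof(f,P(*a,.15),P(*b,.15),K=5,n=5)
for x,y in((.0275,.023),(-.0275,-.023)): prof(s,P(x,y,.15),P(x,y,0),K=5,n=5)
```

```text
t 15.68 rack mm [-239.5 -582.   356.8] tilt 1.32 F [ 0.9 -0.4 -0.1] M [0.03 0.01 0.03] w 29.9 q [ 1.34  0.37 -0.77  1.55  0.25  1.31  0.62]
top [[226, 161, 18, 10, 141], [228, 173, 17, 17, 260], [363, 212, 36, 33, 664], [466, 217, 46, 62, 1861], [420, 257, 75, 127, 4144], [478, 314, 34, 70, 725]]
side [[372, 2, 80, 108, 3222], [479, 2, 33, 42, 980], [461, 7, 11, 13, 56], [466, 9, 16, 27, 228], [447, 32, 25, 7, 78], [441, 37, 17, 6, 43], [463, 43, 8, 7, 41], [499, 46, 8, 5, 25], [484, 49, 7, 3, 16], [486, 61, 20, 18, 154], [471, 63, 5, 4, 13], [508, 67, 4, 12, 36], [459, 70, 17, 31, 231], [507, 99, 5, 17, 43], [458, 106, 5, 3, 14], [498, 119, 5, 4, 16], [497, 124, 5, 6, 18], [492, 129, 11, 17, 77], [441, 132, 12, 17, 94], [322, 146, 29, 42, 751], [452, 147, 44, 18, 224], [383, 150, 64, 65, 899], [447, 154, 16, 9, 78], [464, 159, 5, 6, 27], [218, 177, 9, 10, 59], [228, 178, 11, 10, 61], [449, 180, 57, 67, 1777], [231, 210, 4, 6, 17], [243, 213, 9, 6, 28], [443, 240, 25, 38, 269], [437, 242, 7, 4, 18], [455, 250, 57, 59, 686]]
pred box centre [ 0.486  -0.301   0.0643] pred top corners p
[... 337 characters left out ...]
 (np.float64(0.34), 0.0, 3), (np.float64(0.52), 0.0, 3), (np.float64(0.71), 0.0, 3), (np.float64(0.9), 0.0, 3)]
   [391.4 208.5] [394.4 228.9] n [-0.99  0.14]
   [(np.float64(0.15), -5.0, 23), (np.float64(0.34), -4.0, 19), (np.float64(0.52), -5.0, 21), (np.float64(0.71), -4.0, 21), (np.float64(0.9), -4.5, 12)]
   [323.4 149.4] [320.1 181.8] n [-0.99 -0.1 ]
   [(np.float64(0.15), 0.0, 14), (np.float64(0.34), 0.0, 15), (np.float64(0.52), 0.0, 12), (np.float64(0.71), 0.5, 11), (np.float64(0.9), 0.0, 13)]
   [343.1 148.8] [338.8 181.2] n [-0.99 -0.13]
   [(np.float64(0.15), 0.0, 25), (np.float64(0.34), 0.0, 21), (np.float64(0.52), 0.5, 19), (np.float64(0.71), 0.5, 16), (np.float64(0.9), 0.5, 3)]
```

```bash
python3 -c "
from h import *
print(r.hand_in())"
```

```text
the job is handed in; nothing more can be done
None
```

The box with the unbroken lip now stands upright, released, in the middle of the balance pan, and I handed the job in at about 15.8 s of the 58 s allowed. I hooked its lip from the front, tipped it onto the rail and regripped the lip along its lean. Then I drew it out, turned it upright over the pan, corrected a 1.3° tilt in the grip and set it down.

- **Position:** the box's foot is at about (0.486, -0.302) m. I measured the pan centre at (0.4855, -0.301) m.
- **Upright:** the box's vertical edges match the upright projection within about 0.5 px in the side view after the arm moved away.
- **Other objects:** comparing the first and last images, in the top view only the target's slot, the pan and the arm changed. The small side-view changes at the rack are where the target stood. The four other boxes, the bottle, the beaker and the jar show no change.
- **Force:** at the stops, the readings never exceeded about 7 N in all; I did not record the force between them.
- **Disagreements:**
  - The gripper read 7–8 mm on the 10 mm lip, yet it held without visible slipping.
  - The pan estimates from the two cameras differed by about 2 mm.
  - One top-view edge of the box was 4–5 px off; I think that search picked up a shadow, because the opposite edge was within 1 px.

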